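# Hang the pocket meter on the bench hook and tug-test it

## Robot

A 6-joint arm with a two-finger parallel gripper is mounted at the origin on the work surface. World frame = base frame: x ahead of the robot, y to its left, z up, the work surface at z = 0. Lengths are in m, angles in rad, forces in N, time in s.
With the tool pointing down it reaches from about 0.3 to 0.825 m from the base axis. Payload 5.4 kg.
Tool frame: the origin (TCP) lies midway between the tips of the shut fingers; the grasp point (between the pads) lies 19 mm behind it; z points along the fingers, y is the direction in which the jaws open and shut (so a half turn about z gives the same grasp; the last joint's range is limited). The gripper opens to 92 mm and grips with 3 to 60 N. Pads are 20 mm wide; open, the fingers measure 128 mm over their backs; the gripper's body (75 mm by 189 mm) begins 69 mm behind the grasp point.
Start: joints at [-1.403, 0.158, 1.597, -0, 1.386, -0.21], TCP at [0.212, -0.534, 0.186] pointing down, gripper open.
Joint ranges: [-2.91, 2.91], [-0.94, 2.29], [0.18, 2.7], [-1.29, 4.43], [0.17, 2.64], [-3, 3]. Speed limits (rad/s): [2.57, 2.57, 3.14, 3.14, 3.14, 3.14].

## Interface

Orientations are given as [roll, pitch, yaw] about the fixed x, y, z axes, in that order (R = Rz(yaw) Ry(pitch) Rx(roll)).
In Python, from cell import * gives the robot as it stands. Calls block until the motion is done:
- move_pose(position, orientation): joint-space move of the TCP to a pose.
- move_straight(position, ori=None, rate=0.15, guard=None): straight line of the TCP; ori=None keeps the orientation; rate is the mean speed in m/s. With guard (N) it stops when the force on the tool has changed by that much, and returns True; else False.
- move_joints(angles): joint-space move.
- move_gripper(opening, strength=None): finger opening in m; strength is the grip in N (None keeps the last); returns when the fingers have stopped.
- wait(seconds).
- ik(position, orientation): joint angles nearest the present ones, or None.
- read_camera(name): name is "scene" or "top" or "wrist"; returns a dict with "color" (384x512x3 uint8, blue, green, red), "z_map" (384x512 float32, m along the optical axis (not along the pixel's ray), 0 where there is no reading), "K" (3x3 intrinsics, pixels), "rvec" (rotation vector, rad) and "tvec" (3), from world to camera coordinates, as OpenCV has them. Camera axes: x right, y down, z forward; pixel columns grow to the right and rows downward; lengths in m; the calibration is good to about 2 mm. The wrist camera is an equidistant fisheye: a pixel r from the principal point sees the ray r / f radians off the axis. A picture is of the moment at which its call begins.
A pose or a line that the arm cannot do raises MotionError and nothing moves.
- job_done(): hands the job in, once; it reports no verdict.
Readings, each from a call of its own:
- read_time(): time.
- read_joint_pos(): joint angles.
- read_qd(): joint speeds.
- read_effort(): joint torques, N m.
- read_position(): TCP position.
- read_eef_rot(): TCP orientation.
- read_wrist_force(): force on the tool from outside, world axes, zero at the start.
- read_moment(): the same for the moment, N m.
- read_finger_gap(): finger opening in m.
Only numpy, scipy, OpenCV 4.12 (cv2) and the standard library are available. Lean on these libraries where they do the work, as an engineer would, in place of code of your own. Each camera call takes 0.05 s, during which the arm holds its last target.

## Task

Lift the blue pocket meter out of its grey cradle and hang it by the steel bail on its back on the red hook of the stand. Before letting go, tug it down gently with about 8 N and keep that pull for about a second to make sure the hook holds it (never more than 15 N on the hook), then let go, leaving it hanging upright and still, and back away without disturbing the other things on the bench.

Things in the scene. Friction and masses are not known exactly. Their poses are not given: they have to be found in the camera images.
- meter: blue pocket multimeter, loose, 26 mm thick (its x) by 52 mm wide (its y) by 128 mm tall (its z), 0.19 to 0.31 kg. Origin: centre of its underside; z up when standing. Display and dial face its -x; on its back (+x) is the steel bail. It starts standing upright in the cradle. Grip it across its 52 mm width near the top (about 100 to 110 mm above its underside): the gripper then clears the bail and the hook.
- meter_bar (a point): centre of the bail's cross bar, at (30, 0, 100) mm in the meter's frame; axes as the meter's. The bail is a rigid U of 6 mm steel rod, level, standing out from the back: a cross bar 34 mm long (along the meter's y, centre line to centre line) with a side rod at each end. Between bar and back is an upright slot 14 mm deep by 28 mm wide, open above and below, into which the tip of the hook rises as the meter is lowered.
- stand: fixed stand; origin under its column's centre, on the bench; its red hook points along its own -x. Column 22 x 26 mm, top 195 mm above the bench; foot 125 x 100 x 12 mm. A black rubber bumper 50 mm wide, 100 mm above the bench, has its face 52 mm out from the column's centre on the hook side; the hung meter's back leans on it, about 5 degrees off plumb (held upright it clears it by 3 to 8 mm).
- hook_mark (a point): fixed point on the stand, at (-43.5, 0, 189.5) mm in its frame: where the centre of the bail's bar rests, against the tip, if the hook is clamped at mid height. The hook's true height is not reported: it is clamped anywhere up to 6 mm above or below, another height each time, so it must be felt for. Lower the bar 0 to 5 mm on the column's side of this point, from 35 mm above, meter axes as the stand's.
- hook_root (a point): on the column's centre line at mid clamp height, 185 mm above the bench. The red hook (7 mm rod) runs along the stand's -x to 50 mm out, then a tip turns up, its top 15 mm above the resting bar's centre; the bar belongs between tip and column. A bar landing on the tip stops 18 mm above its rest. The hook rides on a stiff spring, sinking 1 mm for each 8 N (6 mm at most). Its dark clamp block stays put.
- cradle: fixed grey cradle with a 100 x 110 x 6 mm foot and a pocket 3 mm larger all round than the meter, its walls ending 32 mm above the bench. Origin: centre of its underside; axes nearly as the meter's. The meter stands on its 6 mm floor.
- spool: bystander: reel of solder, steel-coloured, 54 mm across, 42 mm tall; origin: centre of its underside
- capacitor: bystander: black can capacitor, 35 mm across, 45 mm tall; origin: centre of its underside
- screwdriver: bystander: screwdriver with green handle, lying along its x; origin: under its middle
- flux: bystander: small amber jar, 40 mm across, 75 mm tall; origin: centre of its underside
- toroid: bystander: copper ring transformer lying flat, 90 mm across, 36 mm tall; origin: centre of its underside
- screwcup: bystander: small steel bowl, 70 mm across, 30 mm tall; origin: centre of its underside
Not all that is in view belongs to the job. Of the things shaped like the meter, the blue one is meant.

How it is judged:
On the way, in this order (a step that is already met when the one before it is completed fails the run):
1. the meter, held by the gripper and upright, is brought with its bail over the hook: the bar is between tip and column, below the top of the tip (x of meter_bar in the frame of hook_mark between -0.008 and 0.026 m and y of meter_bar in the frame of hook_mark between -0.015 and 0.015 m and z of meter_bar in the frame of hook_mark between -0.012 and 0.01 m and contact force between the fingers and meter above 2 N and angle between meter's own z axis and vertical below 0.2 rad), for 0.04 s.
2. still held by the gripper, the hung meter is tugged down so that 5.5 to 15 N rest on the hook for half a second (x of meter_bar in the frame of hook_mark between -0.008 and 0.026 m and y of meter_bar in the frame of hook_mark between -0.015 and 0.015 m and z of meter_bar in the frame of hook_mark between -0.012 and 0.008 m and contact force between the fingers and meter above 2 N and contact force between meter and stand between 5.5 and 15 N), for 0.5 s.
At the end, for the whole second after the job is handed in: The meter hangs still on the hook, released, its weight on it: bar centre within 15 mm sideways of hook_mark, at most 8 mm towards the tip or 26 mm towards the column from it, 12 mm below to 8 mm above it; upright within 0.2 rad, back facing the column within 0.5 rad, under 20 mm/s (x of meter_bar in the frame of hook_mark between -0.008 and 0.026 m and y of meter_bar in the frame of hook_mark between -0.015 and 0.015 m and z of meter_bar in the frame of hook_mark between -0.012 and 0.008 m and contact force between meter and stand above 1 N and angle between meter's own z axis and vertical below 0.2 rad and angle between the x axis of meter and the x axis of stand, either way round below 0.5 rad and linear speed of meter below 0.02 m/s); the robot touches nothing.
It fails at once if more than 15 N between the meter and the stand or its hook (contact force between meter and stand above 15 N).
It fails at once if another thing on the bench is moved by more than 25 mm (distance of any of spool, capacitor, screwdriver, flux, toroid, screwcup from where it was at the start of the episode above 0.025 m).
It also fails if it takes over 48 s, if anything falls off the work surface, if the arm or the gripper's body presses on something with over 40 N, if the wrist force passes 120 N, or if a joint passes its speed limit or range.

## Working session

There is one attempt and no reset: what is moved stays moved. The work goes in short steps, each a Python script; the robot and the scene stay as the last script left them, time stands still between calls to the robot, and variables do not carry over. Pictures are saved under pics/ and viewed, and the job is handed in when it is done.

```bash
mkdir -p pics; ls; python3 - <<'E'
from cell import *
import cv2,numpy as np
for n in("scene","top","wrist"):
    c=read_camera(n); cv2.imwrite(f"pics/{n}0.png",c["color"]); np.savez(f"{n}0.npz",**c)
    R=cv2.Rodrigues(np.array(c["rvec"],float))[0]; print(n,c["K"].tolist(),(-R.T@np.array(c["tvec"]).ravel()).round(3),R.round(2).tolist())
print(read_time(),read_wrist_force(),read_eef_rot(),read_finger_gap())
E
```

```text
pics
scene [[382.56174297130207, 0.0, 247.16798462808376], [0.0, 382.56174297130207, 183.75608311008511], [0.0, 0.0, 1.0]] [ 1.098 -0.335  0.922] [[0.51, 0.86, 0.01], [0.66, -0.38, -0.65], [-0.56, 0.34, -0.76]]
top [[418.90623407484804, 0.0, 252.79913691135184], [0.0, 418.90623407484804, 194.67187459981108], [0.0, 0.0, 1.0]] [ 0.415 -0.009  1.266] [[0.0, -1.0, -0.0], [-0.99, -0.0, -0.11], [0.11, 0.0, -0.99]]
wrist [[297.3186396354542, 0.0, 250.73190418553685], [0.0, 297.3186396354542, 190.98960905646098], [0.0, 0.0, 1.0]] [ 0.288 -0.504  0.384] [[0.37, -0.93, -0.0], [-0.89, -0.35, 0.29], [-0.27, -0.11, -0.96]]
0.15 [-0.05355942 -0.33366282  0.34324936] [-3.14013744e+00 -2.79415792e-04  3.77821519e-01] 0.09193052831573088
```

View pics/scene0.png

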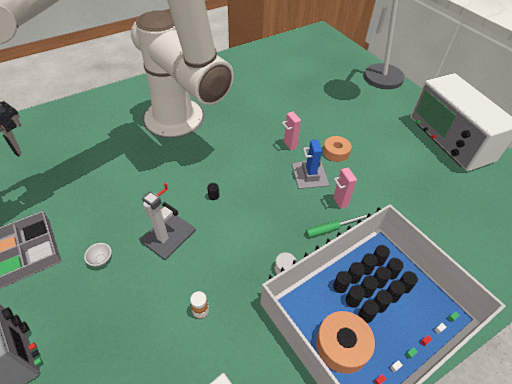

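View pics/top0.png

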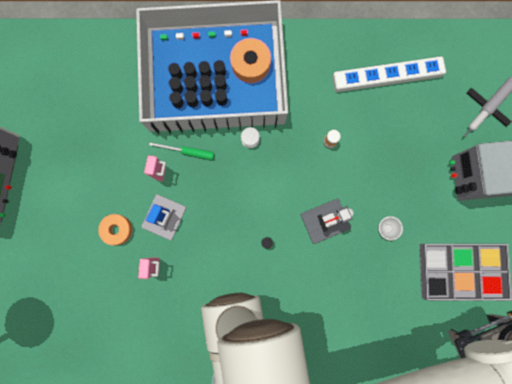

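View pics/wrist0.png

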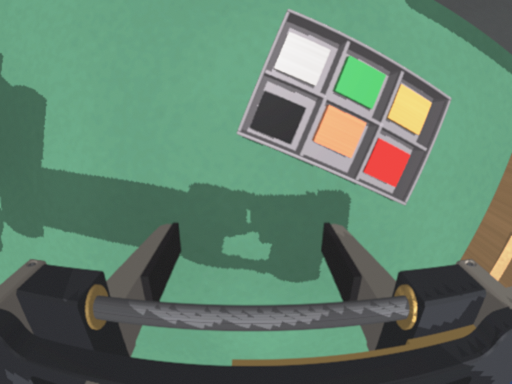

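```bash
cat > h.py <<'E'
import numpy as np, cv2
def load(n): return dict(np.load(n+".npz"))
def cloud(c):
    K=c["K"];z=c["z_map"].astype(float);v,u=np.mgrid[:z.shape[0],:z.shape[1]]
    P=np.stack([(u-K[0,2])/K[0,0]*z,(v-K[1,2])/K[1,1]*z,z],-1)
    R=cv2.Rodrigues(np.array(c["rvec"],float))[0]
    P=(P-np.array(c["tvec"]).ravel())@R
    P[z==0]=np.nan
    return P
E
python3 - <<'E'
from h import *
a=load("top0")["color"];b=load("scene0")["color"]
f=lambda i,x,y,w,h:cv2.resize(i[y:y+h,x:x+w],(390,290),interpolation=cv2.INTER_CUBIC)
cv2.imwrite("pics/crops.png",np.vstack([np.hstack([f(a,130,185,80,60),f(a,295,190,80,60)]),np.hstack([f(b,280,130,80,60),f(b,130,180,80,80)])]))
for n in("top0","scene0"):
    c=load(n);P=cloud(c);g=c["color"].astype(int);B,G,R=g[...,0],g[...,1],g[...,2]
    hsv=cv2.cvtColor(c["color"],cv2.COLOR_BGR2HSV)
    m=(hsv[...,0]>100)&(hsv[...,0]<130)&(hsv[...,1]>120)&(P[...,1]>0.15)&(P[...,0]<0.55)&(P[...,0]>.2)&(P[...,2]>.02)
    q=P[m];print(n,"blue",m.sum(),np.nanmin(q,0).round(3),np.nanmax(q,0).round(3),np.nanmedian(q,0).round(3))
    t=q[q[:,2]>.125]; 
    if len(t): print(len(t),t.mean(0).round(4),cv2.minAreaRect((t[:,:2]*1000).astype(np.float32)))
    m=((hsv[...,0]<6)|(hsv[...,0]>174))&(hsv[...,1]>150)&(P[...,2]>.15)&(P[...,0]>.2)&(P[...,0]<.5)&(abs(P[...,1])<.35)
    q=P[m];print("red",m.sum(),q.round(3).tolist()[:40])
E
```

```text
top0 blue 235 [0.465 0.245 0.034] [0.516 0.285 0.139] [0.488 0.261 0.132]
168 [0.4899 0.2648 0.1329] ((490.29205322265625, 265.2228698730469), (24.815406799316406, 49.32365036010742), 64.4502944946289)
red 15 [[0.479, -0.216, 0.19], [0.479, -0.219, 0.186], [0.479, -0.222, 0.186], [0.479, -0.224, 0.189], [0.477, -0.214, 0.188], [0.476, -0.216, 0.191], [0.476, -0.219, 0.19], [0.477, -0.222, 0.185], [0.474, -0.209, 0.186], [0.474, -0.212, 0.185], [0.471, -0.201, 0.188], [0.472, -0.204, 0.184], [0.471, -0.207, 0.185], [0.468, -0.194, 0.2], [0.468, -0.196, 0.202]]
scene0 blue 384 [0.466 0.245 0.021] [0.518 0.286 0.138] [0.506 0.258 0.099]
120 [0.494  0.2638 0.1323] ((491.2076721191406, 265.96807861328125), (24.869653701782227, 53.635860443115234), 66.5741958618164)
red 39 [[0.463, -0.194, 0.2], [0.465, -0.192, 0.201], [0.466, -0.196, 0.199], [0.47, -0.194, 0.203], [0.471, -0.192, 0.203], [0.468, -0.194, 0.197], [0.469, -0.192, 0.196], [0.468, -0.195, 0.194], [0.469, -0.193, 0.193], [0.466, -0.195, 0.188], [0.467, -0.193, 0.188], [0.466, -0.196, 0.184], [0.468, -0.194, 0.185], [0.47, -0.199, 0.187], [0.47, -0.197, 0.186], [0.47, -0.195, 0.184], [0.468, -0.192, 0.18], [0.468, -0.204, 0.184], [0.471, -0.203, 0.186], [0.47, -0.2, 0.183], [0.473, -0.198, 0.185], [0.474, -0.209, 0.188], [0.473, -0.206, 0.187], [0.473, -0.204, 0.185], [0.474, -0.201, 0.184], [0.473, -0.212, 0.185], [0.475, -0.21, 0.187], [0.475, -0.207, 0.185], [0.475, -0.205, 0.183], [0.474, -0.217, 0.186], [0.475, -0.215, 0.186], [0.479, -0.213, 0.189], [0.476, -0.21, 0.183], [0.476, -0.22, 0.186], [0.477, -0.218, 0.186], [0.476, -0.216, 0.184], [0.478, -0.214, 0.185], [0.479, -0.219, 0.184], [0.477, -0.217, 0.181]]
```

View pics/crops.png

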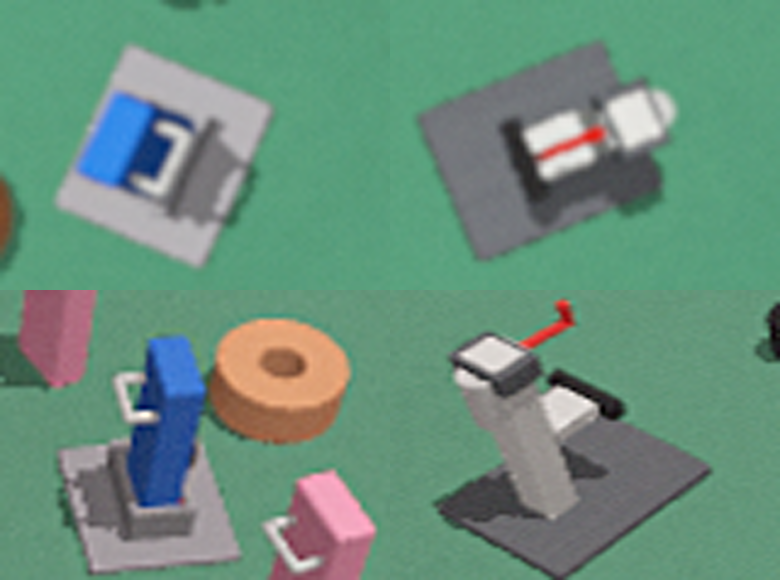

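```bash
python3 - <<'E'
from h import *
for n in("top0","scene0"):
    c=load(n);P=cloud(c);hsv=cv2.cvtColor(c["color"],cv2.COLOR_BGR2HSV)
    X,Y,Z=P[...,0],P[...,1],P[...,2]
    grey=hsv[...,1]<60
    def rect(m,l):
        q=P[m][:,:2]*1000; r=cv2.minAreaRect(q.astype(np.float32)); print(n,l,m.sum(),np.round(r[0],1),np.round(r[1],1),round(r[2],1),"med z",np.median(P[m][:,2]).round(4))
    roi=(X>.35)&(X<.6)&(Y>-.35)&(Y<-.12)
    rect(roi&grey&(Z<.02)&(Z>.004)&(hsv[...,2]<115),"foot")
    rect(roi&grey&(Z>.185)&(Z<.21),"coltop")
    rect(roi&(Z>.185)&(Z<.21)&~((hsv[...,1]>120)),"coltop2")
    rect(roi&grey&(Z>.085)&(Z<.115)&(hsv[...,2]<70),"bumper")
    roi=(X>.38)&(X<.6)&(Y>.15)&(Y<.36)
    rect(roi&grey&(Z<.012)&(Z>.002),"cradle")
    m=roi&grey&(Z>.08); rect(m,"bail"); print(P[m].round(3).tolist()[::3])
E
```

```text
top0 foot 265 [ 477.5 -221. ] [ 96.5 122. ] 22.6 med z 0.012
top0 coltop 183 [ 480.9 -225.2] [37.4 74.2] 21.9 med z 0.1946
top0 coltop2 193 [ 480.4 -224.8] [37.7 75.4] 23.2 med z 0.1946
top0 bumper 64 [ 467.3 -196.1] [46.9 10.1] 23.1 med z 0.1088
top0 cradle 695 [488.2 265.9] [102.2 112. ] 66.3 med z 0.0058
top0 bail 58 [485.2 244.5] [23.  47.4] 72.9 med z 0.1076
[[0.511, 0.249, 0.091], [0.502, 0.242, 0.107], [0.499, 0.242, 0.107], [0.497, 0.249, 0.098], [0.496, 0.239, 0.108], [0.496, 0.231, 0.107], [0.493, 0.23, 0.109], [0.488, 0.236, 0.107], [0.485, 0.235, 0.11], [0.482, 0.235, 0.11], [0.48, 0.236, 0.104], [0.474, 0.244, 0.107], [0.471, 0.26, 0.11], [0.471, 0.244, 0.107], [0.468, 0.258, 0.106], [0.468, 0.246, 0.111], [0.466, 0.258, 0.103], [0.465, 0.248, 0.111], [0.463, 0.252, 0.105], [0.463, 0.244, 0.103]]
scene0 foot 1049 [ 477.9 -221.3] [102.3 123. ] 22.4 med z 0.0121
scene0 coltop 191 [ 478.7 -225.3] [38.5 74.3] 28.0 med z 0.1938
scene0 coltop2 204 [ 479.  -225.1] [39.2 74.3] 28.0 med z 0.1938
scene0 bumper 46 [ 468.4 -196.6] [48.3  7.7] 21.2 med z 0.1089
scene0 cradle 490 [484.1 268.5] [104.4 211.4] 70.5 med z 0.0059
scene0 bail 40 [481.6 246.8] [20.3 37.8] 65.3 med z 0.108
[[0.461, 0.248, 0.109], [0.466, 0.256, 0.11], [0.461, 0.245, 0.106], [0.468, 0.251, 0.109], [0.47, 0.261, 0.106], [0.47, 0.242, 0.107], [0.476, 0.241, 0.108], [0.484, 0.236, 0.109], [0.487, 0.238, 0.106], [0.493, 0.236, 0.108], [0.498, 0.244, 0.109], [0.495, 0.235, 0.106], [0.5, 0.243, 0.107], [0.488, 0.255, 0.085]]
```

Candidates in the top view are pink (155,168), pink (149,268) and blue (160,214). The blue one is meant: it has the steel bail and stands in the grey cradle, and the enlarged crop confirms both. The stand's column is at top-view (345,214), and the red hook tip is at about (323,222), pointing at the meter's side.

```bash
python3 - <<'E'
from h import *
from cell import *
for n in("top0","scene0"):
    c=load(n);P=cloud(c);hsv=cv2.cvtColor(c["color"],cv2.COLOR_BGR2HSV);X,Y,Z=P[...,0],P[...,1],P[...,2]
    m=(hsv[...,0]>160)&(hsv[...,1]>50)&(hsv[...,1]<200)&(Z>.1)&(Y>.1)&(X<.75)&(X>.2)
    nl,l,s,ce=cv2.connectedComponentsWithStats(m.astype(np.uint8))
    for i in range(1,nl):
        if s[i,4]>15: print(n,"pink",P[l==i].mean(0).round(3),P[l==i].max(0).round(3))
    roi=(X>.35)&(X<.6)&(Y>-.35)&(Y<-.12)
    m=roi&(Z>.19)&(Z<.2)&(hsv[...,1]<60)&(hsv[...,2]>150)
    r=cv2.minAreaRect((P[m][:,:2]*1000).astype(np.float32));print(n,"coltop white",m.sum(),r)
    m=roi&(Z>.18)&((hsv[...,0]<8)|(hsv[...,0]>172))&(hsv[...,1]>120)
    q=P[m];v=np.linalg.svd(q[:,:2]-q[:,:2].mean(0))[2][0];print("hook dir",np.degrees(np.arctan2(v[1],v[0])),q[:,:2].mean(0))
    t=q[q[:,2]>.193];print("tip",len(t),t.mean(0).round(4),t.max(0).round(4))
pi=np.pi
for s in(0,pi):
    y1=np.radians(65.5)-s;y2=np.radians(112.5)-s
    for p,y in(([.49,.265,.25],y1),([.49,.265,.092],y1),([.457,-.17,.25],y2),([.457,-.17,.176],y2)):
        j=ik(p,[pi,0,y]);print(y,None if j is None else np.round(j,2))
E
```

```text
top0 pink [0.624 0.277 0.124] [0.65  0.296 0.132]
top0 pink [0.343 0.286 0.125] [0.368 0.303 0.133]
top0 coltop white 110 ((477.5720520019531, -223.19754028320312), (27.282440185546875, 67.1073989868164), 26.683292388916016)
hook dir 112.91731130153934 [ 0.47456641 -0.21141008]
tip 3 [ 0.4672 -0.1935  0.2008] [ 0.4681 -0.191   0.2017]
scene0 pink [0.349 0.285 0.12 ] [0.372 0.301 0.132]
scene0 pink [0.63  0.275 0.12 ] [0.654 0.293 0.132]
scene0 coltop white 81 ((483.6482849121094, -237.367431640625), (28.37165069580078, 26.883142471313477), 18.284366607666016)
hook dir 110.6057343767075 [ 0.47145253 -0.2027347 ]
tip 9 [ 0.4677 -0.1934  0.1996] [ 0.4714 -0.191   0.2039]
1.1431906600562858 [ 0.28  0.08  1.56 -0.    1.5   0.71]
1.1431906600562858 [ 0.28  0.2   1.74 -0.    1.2   0.71]
1.9634954084936207 [-0.6  -0.11  1.75  0.    1.51 -1.  ]
1.9634954084936207 [-0.6  -0.06  1.85  0.    1.36 -1.  ]
-1.9984019935335073 [ 0.28  0.08  1.56  0.    1.5  -2.44]
-1.9984019935335073 [ 0.28  0.2   1.74  0.    1.2  -2.44]
-1.1780972450961724 [-0.6  -0.11  1.75 -0.    1.51  2.14]
-1.1780972450961724 [-0.6  -0.06  1.85 -0.    1.36  2.14]
```

```bash
python3 - <<'E'
from cell import *
import numpy as np,cv2
pi=np.pi
p=read_position()
move_straight([p[0],p[1],.34],rate=.25)
move_gripper(.078,50)
move_pose([.4905,.2655,.26],[pi,0,np.radians(65.5)])
print(read_time(),read_position(),read_eef_rot(),read_finger_gap())
c=read_camera("wrist");cv2.imwrite("pics/w1.png",c["color"]);np.savez("w1.npz",**c)
E
```

```text
4.3 [0.49089477 0.264883   0.26005102] [3.14139908e+00 8.36420358e-05 1.14208230e+00] 0.07830141669247848
```

View pics/w1.png

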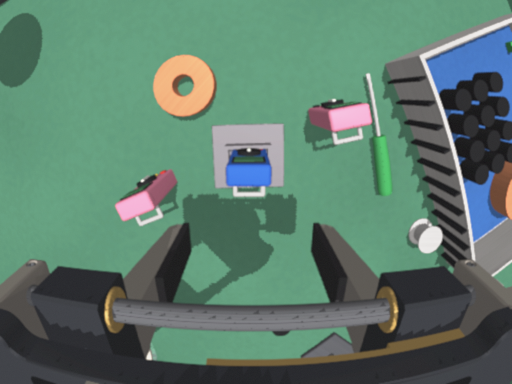

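The wrist view shows the blue meter centred between the jaws at (248,165), with its bail level at (249,190), so the yaw is right. I'll descend and grip.

```bash
python3 - <<'E'
from cell import *
import numpy as np,cv2
p=[.4905,.2655]
print(move_straight(p+[.15],rate=.15), read_wrist_force())
print(move_straight(p+[.092],rate=.08,guard=8))
print(read_position(),read_wrist_force())
move_gripper(.04,50)
print(read_finger_gap(),read_position(),read_eef_rot(),read_wrist_force(),read_moment(),read_time())
print(move_straight(p+[.12],rate=.08,guard=12),read_wrist_force())
print(move_straight(p+[.26],rate=.2),read_wrist_force(),read_moment(),read_finger_gap(),read_time())
E
```

```text
False [ 0.07921804 -0.13023728 -0.00594968]
False
[0.49092295 0.26563118 0.09244775] [ 0.80130071 -0.13411811  0.57420078]
0.05162326968393381 [0.49057568 0.26564934 0.09228637] [ 3.14145291e+00 -3.39708883e-04  1.14326551e+00] [-0.96180069  0.6429956   1.66758735] [ 0.07636001  0.09407291 -0.03205027] 6.625
False [-0.29428696 -0.32052428 -2.94954017]
False [ 0.59933178 -0.32582436 -3.25300749] [-0.03041365 -0.04926699  0.01546079] 0.051646048479025534 7.975
```

```bash
python3 - <<'E'
from cell import *
import numpy as np,cv2
pi=np.pi
move_pose([.4582,-.1741,.26],[pi,0,np.radians(112.5)])
move_straight([.4582,-.1741,.216],rate=.1)
wait(.2)
print(read_position(),read_eef_rot(),read_wrist_force(),read_moment(),read_finger_gap(),read_time())
for n in("scene","top","wrist"):
    c=read_camera(n);cv2.imwrite(f"pics/{n}2.png",c["color"]);np.savez(n+"2.npz",**c)
from h import *
a=load("top2")["color"];b=load("scene2")["color"]
f=lambda i,x,y,w,h:cv2.resize(i[y:y+h,x:x+w],(390,390),interpolation=cv2.INTER_CUBIC)
cv2.imwrite("pics/crops2.png",np.hstack([f(a,290,180,70,70),f(b,120,150,80,80)]))
E
```

```text
[ 0.4586984  -0.17442001  0.2169312 ] [3.14066178e+00 1.46858903e-03 1.96352124e+00] [-0.08904805  0.78800925 -2.86937454] [-0.07376951 -0.11553074  0.04408904] 0.051251247266669325 10.3833
```

View pics/crops2.png

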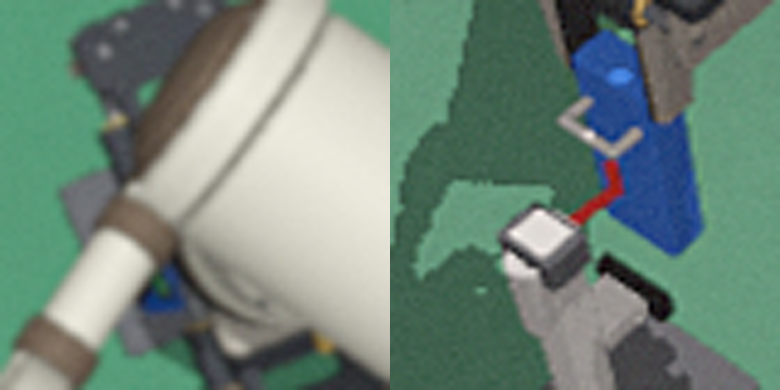

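View pics/wrist2.png

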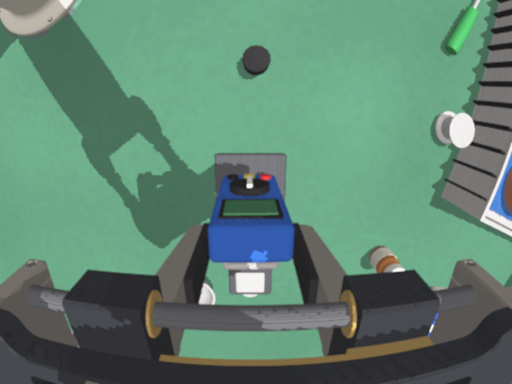

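The scene crop shows the bail above the red tip, and the wrist view shows the column behind the meter, centred. The arm blocks the top view here. I'll measure bar against tip in the scene depth, so calibration bias cancels.

```bash
python3 - <<'E'
from h import *
a=np.radians(112.5);e=np.array([-np.cos(a),-np.sin(a)]);f=np.array([-e[1],e[0]])  # e=stand x, f=stand y
O=np.array([.4777,-.2212])+.020*e   # column centre
for n in("scene0","scene2"):
    c=load(n);P=cloud(c);hsv=cv2.cvtColor(c["color"],cv2.COLOR_BGR2HSV)
    d=P[...,:2]-O;S=np.stack([d@e,d@f,P[...,2]],-1)*1000
    roi=(abs(S[...,0])<75)&(abs(S[...,1])<50)
    red=roi&((hsv[...,0]<8)|(hsv[...,0]>172))&(hsv[...,1]>120)&(S[...,2]>175)
    q=S[red];print(n,"red");print(q.round(0).astype(int).tolist())
    w=roi&(hsv[...,1]<70)&(hsv[...,2]>80)&(S[...,2]>205)&(S[...,0]<-20)
    if n=="scene2":
        v,u=np.where(w);print("bail");print([(int(x),int(y),*S[y,x].round(0).astype(int).tolist()) for y,x in zip(v,u)])
        v,u=np.where(red);print("redpx",[(int(x),int(y)) for y,x in zip(v,u)])
E
python3 -c "
from h import *
b=load('scene2')['color'];cv2.imwrite('pics/z.png',cv2.resize(b[160:205,145:185],None,fx=16,fy=13,interpolation=cv2.INTER_NEAREST))"
```

```text
scene0 red
[[-50, -3, 200], [-51, -1, 201], [-51, 4, 204], [-48, -1, 199], [-48, 3, 203], [-49, 5, 203], [-49, 1, 197], [-51, 3, 196], [-48, 1, 194], [-50, 3, 193], [-49, -1, 188], [-50, 1, 188], [-48, -1, 184], [-49, 2, 185], [-51, 3, 185], [-43, -2, 184], [-43, 1, 187], [-45, 2, 186], [-47, 3, 184], [-51, 2, 180], [-39, -2, 184], [-40, 1, 186], [-42, 1, 183], [-43, 4, 185], [-33, 1, 188], [-35, 2, 187], [-38, 2, 185], [-40, 4, 184], [-29, -2, 186], [-31, -1, 185], [-32, 2, 187], [-34, 3, 185], [-36, 4, 183], [-25, -2, 186], [-27, 0, 186], [-27, 4, 189], [-31, 2, 183], [-22, -2, 186], [-23, 0, 186], [-26, 1, 184], [-27, 3, 185], [-21, 2, 184], [-24, 1, 181]]
scene2 red
[[-73, 38, 428], [-53, 25, 432], [-63, 12, 392], [-51, 0, 202], [-48, -1, 200], [-48, 3, 203], [-52, 2, 199], [-50, 0, 195], [-50, 3, 197], [-49, 0, 191], [-51, 1, 190], [-48, 0, 188], [-50, 2, 188], [-49, -2, 183], [-49, 2, 186], [-43, -3, 183], [-45, -1, 183], [-45, 3, 186], [-47, 3, 184], [-51, 2, 179], [-39, -2, 184], [-39, 1, 186], [-42, 2, 185], [-44, 3, 183], [-33, 1, 188], [-34, 3, 189], [-39, 1, 183], [-40, 4
[... 28229 characters left out ...]
, 180, -41, 17, 234), (166, 180, -43, 17, 232), (167, 180, -45, 19, 232), (168, 180, -48, 19, 229), (165, 181, -39, 19, 233), (166, 181, -41, 20, 232), (167, 181, -42, 23, 233)]
redpx [(169, 112), (157, 113), (159, 123), (165, 183), (164, 184), (165, 184), (166, 184), (165, 185), (166, 185), (165, 186), (166, 186), (165, 187), (166, 187), (165, 188), (166, 188), (163, 189), (164, 189), (165, 189), (166, 189), (167, 189), (162, 190), (163, 190), (164, 190), (165, 190), (161, 191), (162, 191), (163, 191), (164, 191), (159, 192), (160, 192), (161, 192), (162, 192), (163, 192), (158, 193), (159, 193), (160, 193), (161, 193), (157, 194), (158, 194), (159, 194), (160, 194), (158, 195), (159, 195)]
```

View pics/z.png

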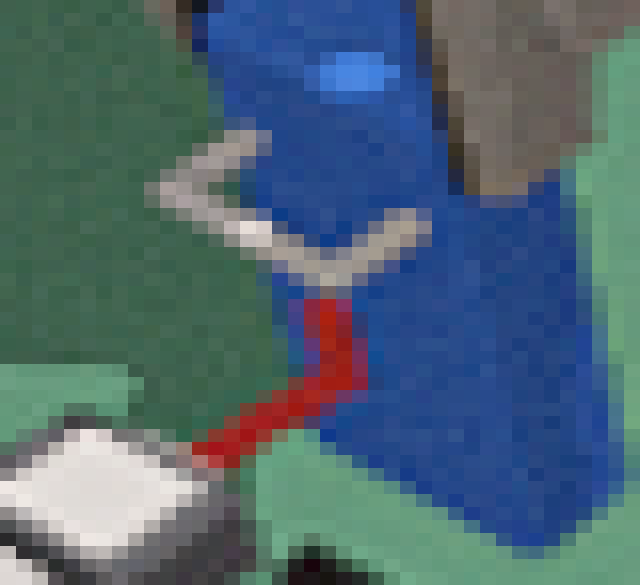

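Relative to the tip, the bar sits about 8.7 mm to the column side. That is about 2 mm past the mark, and sideways it is centred to about 1 mm. Lowering slowly with a guard.

```bash
python3 - <<'E'
from cell import *
import numpy as np
f=lambda:np.mean([(wait(.02),read_wrist_force())[1] for _ in range(8)],0)
print("base",f().round(2),read_position().round(4))
g=move_straight([.4582,-.1741,.205],rate=.03,guard=5);print(g,f().round(2),read_position().round(4))
if not g:
    g=move_straight([.4582,-.1741,.166],rate=.015,guard=3)
    print(g,f().round(2),read_position().round(4),read_moment().round(3),read_time())
E
```

```text
base [-0.13  0.47 -2.42] [ 0.4583 -0.1742  0.2162]
False [-0.08  0.39 -2.61] [ 0.4583 -0.1742  0.2052]
True [ 0.5  -0.07  3.07] [ 0.4581 -0.174   0.1721] [-0.217 -0.353  0.051] 13.3583
```

```bash
python3 - <<'E'
from cell import *
import numpy as np
f=lambda n=8:np.mean([(wait(.02),read_wrist_force())[1] for _ in range(n)],0)
base=-2.55
z=.1720
for i in range(8):
    move_straight([.4582,-.1741,z],rate=.01)
    F=f();h=F[2]-base;print(round(z,4),F.round(2),"hook",h.round(2),read_position().round(4))
    if h>7.6: break
    z-=.00015 if h>5 else .0003
for i in range(4):
    wait(.15);print((f(6)[2]-base).round(2))
print(read_time(),read_finger_gap(),read_moment().round(3),z)
E
```

```text
0.172 [-0.49  0.92  3.94] hook 6.49 [ 0.4582 -0.174   0.1721]
0.1718 [-0.98  1.58  4.47] hook 7.02 [ 0.4582 -0.1741  0.1719]
0.1717 [-0.95  1.87  5.38] hook 7.93 [ 0.4582 -0.1741  0.1717]
7.83
7.6
7.81
7.7
15.5667 0.051647299495178704 [ 0.08  -0.001 -0.009] 0.17169999999999996
```

The hook held about 7.8 N for over a second. I'll ease the pull and look before releasing.

```bash
python3 - <<'E'
from cell import *
import numpy as np
from h import *
f=lambda n=8:np.mean([(wait(.02),read_wrist_force())[1] for _ in range(n)],0)
z=.1717
for i in range(4):
    z+=.0002; move_straight([.4582,-.1741,z],rate=.01); F=f(); print(z,F.round(2),(F[2]+2.55).round(2))
    if F[2]+2.55<4.5: break
print(read_time(),read_moment().round(3))
for n in("scene","wrist"):
    c=read_camera(n);np.savez(n+"3.npz",**c);cv2.imwrite(f"pics/{n}3.png",c["color"])
b=load("scene3")["color"];w=load("wrist3")["color"]
cv2.imwrite("pics/c3.png",np.hstack([cv2.resize(b[145:215,125:195],(400,400),interpolation=cv2.INTER_CUBIC),cv2.resize(w[140:310,170:340],(400,400),interpolation=cv2.INTER_CUBIC)]))
E
```

```text
0.1719 [-0.91  1.51  4.36] 6.91
0.1721 [-0.8   1.61  3.93] 6.48
0.1723 [-0.24  1.39  3.33] 5.88
0.17250000000000001 [-0.04  0.76  2.22] 4.77
17.1 [ 0.022 -0.111  0.006]
```

View pics/c3.png

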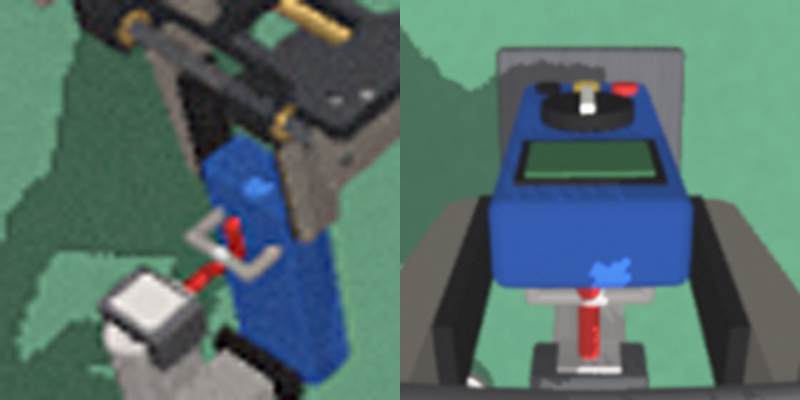

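The red tip stands up through the bail slot, and the bar is between tip and column at crop (235,250) and (585,295). I'll tilt it gently about the bar onto the bumper so release causes no swing.

```bash
python3 - <<'E'
from cell import *
import numpy as np
from scipy.spatial.transform import Rotation as Ro
f=lambda n=6:np.mean([(wait(.02),read_wrist_force())[1] for _ in range(n)],0)
a=np.radians(112.5);e=np.array([-np.cos(a),-np.sin(a),0]);fy=np.array([-e[1],e[0],0])
T0=np.array([.4582,-.1741,.1725]);R0=Ro.from_euler('xyz',[np.pi,0,a])
d=-.030*e+np.array([0,0,-.0138]);bar=T0-d
F0=f();M0=read_moment();print(F0.round(2),M0.round(3))
for deg in np.arange(.5,5.6,.5):
    q=Ro.from_rotvec(-np.radians(deg)*fy)
    g=move_straight(bar+q.apply(d),(q*R0).as_euler('xyz'),rate=.008,guard=4)
    F=f();print(deg,g,F.round(2),"x",round(F@e,2),"hook",round(F[2]+2.55,2),"My",round(read_moment()@fy,3),round(read_time(),2))
    if g or F@e-F0@e<-1.8 or abs(F[2]-F0[2])>3: break
E
```

```text
[-0.12  0.67  1.98] [ 0.102 -0.16   0.036]
0.5 False [-0.29  0.59  1.61] x -0.65 hook 4.16 My -0.05 17.65
1.0 False [-0.29  1.02  1.81] x -1.05 hook 4.36 My -0.023 18.0
1.5 False [-0.42  0.57  1.46] x -0.69 hook 4.01 My 0.025 18.35
2.0 False [-0.21  0.98  1.64] x -0.99 hook 4.19 My 0.019 18.7
2.5 False [-0.25  1.2   1.83] x -1.21 hook 4.38 My 0.056 19.05
3.0 False [-0.49  1.31  1.49] x -1.4 hook 4.04 My 0.125 19.4
3.5 False [-0.66  1.27  1.81] x -1.43 hook 4.36 My 0.151 19.75
4.0 False [-0.94  2.14  3.03] x -2.33 hook 5.58 My 0.525 20.1
4.5 False [-1.52  3.14  4.84] x -3.48 hook 7.39 My 0.857 20.45
```

```bash
python3 - <<'E'
from cell import *
import numpy as np
from scipy.spatial.transform import Rotation as Ro
f=lambda n=6:np.mean([(wait(.02),read_wrist_force())[1] for _ in range(n)],0)
a=np.radians(112.5);e=np.array([-np.cos(a),-np.sin(a),0]);fy=np.array([-e[1],e[0],0])
T0=np.array([.4582,-.1741,.1725]);R0=Ro.from_euler('xyz',[np.pi,0,a])
d=-.030*e+np.array([0,0,-.0138]);bar=T0-d
q=Ro.from_rotvec(-np.radians(3.9)*fy);p=bar+q.apply(d);o=(q*R0).as_euler('xyz')
move_straight(p,o,rate=.008);print(f().round(2))
move_gripper(.05,3);print("soft",f().round(2),read_finger_gap())
move_gripper(.062,5);print("open",f().round(2),read_finger_gap())
move_gripper(.084,5);wait(.3);print(f().round(2),read_finger_gap(),read_time())
ax=q.apply([0,0,1])
g=move_straight(p+.03*ax,o,rate=.05,guard=5);print(g)
if not g: 
    g=move_straight(p+.12*ax,o,rate=.1,guard=5);print(g)
if not g: move_pose([.40,-.05,.34],[np.pi,0,a])
print(read_time(),f().round(2))
from h import *
for n in("scene","top","wrist"):
    c=read_camera(n);np.savez(n+"4.npz",**c);cv2.imwrite(f"pics/{n}4.png",c["color"])
b=load("scene4")["color"]
cv2.imwrite("pics/c4.png",np.hstack([cv2.resize(b[145:215,125:195],(400,400),interpolation=cv2.INTER_CUBIC),cv2.resize(b,(400,300))[0:300].repeat(1,0) if 0 else cv2.copyMakeBorder(cv2.resize(b,(400,300)),0,100,0,0,0)]))
E
```

```text
[-1.34  3.17  3.43]
soft [-1.24  3.03  1.96] 0.051989772122567966
open [-0.28  0.19 -0.01] 0.06171439580516058
[ 0.16  0.05 -0.23] 0.0841737711190484 22.475
False
False
24.875 [-0.11  0.05 -0.04]
```

View pics/c4.png

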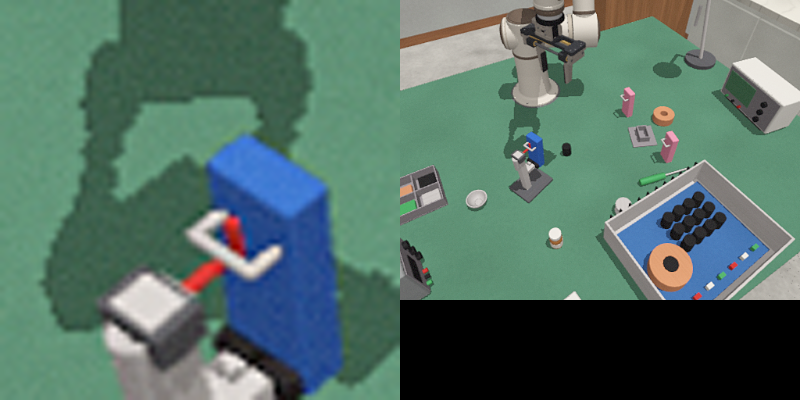

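View pics/top4.png

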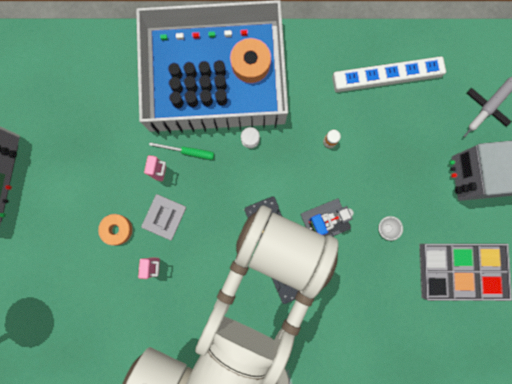

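The crop shows the meter hanging, with the tip through the bail and its back on the bumper. The gripper is well clear and the bystanders are where they were. One stillness check, then I'll hand in.

```bash
python3 - <<'E'
from cell import *
from h import *
wait(.5)
c=read_camera("scene");b=load("scene4")["color"]
print("diff",cv2.absdiff(c["color"],b)[145:215,125:195].mean(),read_wrist_force().round(2),read_time())
P=cloud(c);hsv=cv2.cvtColor(c["color"],cv2.COLOR_BGR2HSV)
m=(hsv[...,0]>100)&(hsv[...,0]<130)&(hsv[...,1]>120)&(P[...,1]<-.1)&(P[...,1]>-.25)&(P[...,0]<.55)
print(P[m].max(0).round(3))
job_done()
E
```

```text
diff 3.1780272108843537 [0.81 0.37 0.09] 25.675
[ 0.49  -0.134  0.216]
the job is handed in; nothing more can be done
```

I lifted the blue meter out of its cradle and hung it by its bail on the red hook. I then pulled it down and held 7.6 to 7.9 N for over a second, tilted it onto the bumper, let go and backed away. The job was handed in at 25.7 s; no verdict is reported.

- **Hook height:** the bar came to rest at about 186 mm, roughly 3.6 mm below mid height, with about 0.7 mm of that from the spring. It was not caught on the tip.
- **Force on the hook:** as worked out from the wrist force, it stayed well below 15 N. The highest average reading was 7.9 N vertical, plus about 3.5 N sideways against the bumper during the tilt. This is inferred, so short peaks could have gone unseen.
- **Last pictures:** the tip stands up through the bail, the meter's back rests on the bumper, and the gripper is clear with no force on it. The bystanders look unmoved, and the meter's top is at about 216 mm, as expected for the felt hook height.
- **Weaker checks:** I judged stillness by comparing two images about half a second apart. The difference was 3.2 grey levels, which I put down to image noise without measuring the noise itself. I compared the bystanders' positions by eye only.

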